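Roll a shaft into the roller rest and set its flat level

TASK

Set up the steel shaft for inspection of its milled flat: with the flat underside of the closed fingers, roll it along the apron of the roller rest until it drops into the nest between the two rollers, then turn it there under your fingers until the flat on its end faces straight up and lies level, and let go. Do not grip it, lift it or let it run away from you, press gently (no more than 30 N), and leave everything else on the bench alone.

Things in the scene. Friction and masses are not known exactly. Their poses are not given: they have to be found in the camera images.
- shaft: bright steel shaft lying on its side, 130 mm long, 0.7 kg. Origin on the axis, mid-barrel. Own x runs along the axis: round barrel 36 mm across from x = -45 to +45 mm, then a D-shaped end 34 mm across to x = +85 mm. Own y is the outward normal of the D-end's milled flat: y straight up = flat up and level. At the start it lies on the apron, flat facing away from the rollers, and stays where left
- flat_mid (a point): middle of the milled flat on the shaft's D-shaped end: 65 mm along the axis from the shaft's origin and 11.5 mm off the axis; the flat is 40 mm long (along the axis) and 25 mm wide. Fingers on steel have a friction of about 0.5 to 1; pressed by the fingers, shaft and hand together yield about 0.08 mm per N
- rest: roller rest, fixed on the bench: dark base plate 156 x 184 mm carrying a smooth level aluminium apron, two free steel rollers in a well, and a blue stop bar behind them. Origin in its middle, near bench level; its levelling feet make its height differ by some mm. The shaft rolls toward its own -y; the rollers lie along its own x
- apron (a point): middle of the apron's top face, on which the shaft lies and rolls; 30 mm above the rest's origin and 20 mm toward its +y. The apron is 140 mm wide (x) and 124 mm long (y), ending just before the first roller; a 5 mm lip closes its other end. A shaft lying here has its axis 18 mm above this level and its top 36 mm above it
- nest (a point): the nest: midway between the rollers, level with the apron's top, 60 mm from the rest's origin toward its -y (own axes as the rest). The rollers (12 mm across, 120 mm long) lie 11 mm either side, tops level with the apron. A seated shaft lies on both, its axis 15.3 mm above this point; it turns in place with a little drag and stays as left. The stop bar (22 mm above the apron) is 22 mm beyond
- calipers: slide calipers lying on the bench on the left, 229 mm long; leave alone
- black_section: black round resin mount 30 mm across, 16 mm high, behind the rest; leave alone
- red_section: red round resin mount 30 mm across, 18 mm high, behind the rest; leave alone
- green_section: green round resin mount 25 mm across, 20 mm high, behind the rest; leave alone
- petri_dish: small open glass dish 60 mm across, 13 mm high, on the right; leave alone
- marker_pen: white and blue marker pen 135 mm long, lying behind the rest on the left; leave alone

How it is judged (in metres and radians):
At the end, for the whole second after the job is handed in: the shaft rests in the nest on both rollers (axis within 3 mm of the nest line, its middle within 30 mm of the nest's middle), its flat faces up and is level to within 0.09 rad (about 5 degrees), and it is at rest (horizontal distance between shaft and nest below 0.03 m and y of shaft in the frame of nest between -0.003 and 0.003 m and z of shaft in the frame of nest between 0.0135 and 0.0165 m and angle between shaft's own y axis and vertical below 0.09 rad and linear speed of shaft below 0.01 m/s); the robot touches nothing.
It fails at once if the shaft is gripped or pressed with more than 30 N (contact force between the fingers and shaft above 30 N).
It fails at once if the shaft is lifted off the apron by more than 8 mm (z of shaft in the frame of nest above 0.026 m).
It fails at once if the shaft runs away (faster than 0.25 m/s) (linear speed of shaft above 0.25 m/s).
It fails at once if another loose thing on the bench is pushed more than 20 mm (distance of any of calipers, black_section, red_section, green_section, petri_dish, marker_pen from where it was at the start of the episode above 0.02 m).
It also fails if it takes over 72 s, if anything falls off the work surface, if the arm or the gripper's body presses on something with over 40 N, if the wrist force passes 120 N, or if a joint passes its speed limit or range.

ROBOT

A 6-joint arm with a two-finger parallel gripper is mounted at the origin on a cart in front of the work surface, level with it; the furniture and walls round the work are solid. World frame = base frame: x ahead of the robot, y to its left, z up, the work surface at z = 0. Lengths are in mm, angles in degrees, forces in N, time in s.
With the tool pointing down it reaches from about 250 to 800 mm from the base axis. Payload 8.5 kg.
Tool frame: the origin (TCP) lies midway between the tips of the shut fingers; the grasp point (between the pads) lies arm.hold_point_z behind it (arm.hold_point_z is the distance from the TCP to the grasp point, in mm); z points along the fingers, y is the line along which they close (so a half turn about z gives the same grasp; the last joint's range is limited). The gripper opens to 85 mm and grips with 20 to 120 N. Pads are 22 mm wide; open, the fingers measure 114 mm over their backs; the gripper's body (76 mm by 85 mm) begins 54 mm behind the grasp point. The pads swing forward as they close: fully open they stand 13 mm farther back than shut.
Start: joints at [-73.797, 13.648, -0.773, 75.585, 0, 90], TCP at [146.485, -504.104, 231.276] pointing down, gripper open.
Joint ranges: [-152.45, 152.45], [-59.26, 108.67], [-65.41, 83.53], [-104.44, 129.93], [-82.83, 76.93], [-180, 180]. Speed limits (degrees/s): [127.2, 127.2, 159.86, 180, 180, 180].

INTERFACE

Orientations are given as [roll, pitch, yaw] about the fixed x, y, z axes, in that order (R = Rz(yaw) Ry(pitch) Rx(roll)).
In Python, from bench import arm gives the robot as it stands.
- The arm moves only by the tool send_rows, never from a script. Its argument "steps" is a list that holds one entry, the list of rows, each a list of 7 numbers: the shift along the tool's x, y, z in units of 50 mm (1.0 is 50 mm), then the turn, a rotation vector about the tool's x, y, z in units of 5 degrees (1.0 is 5 degrees), then the finger opening in mm, from 0 to 85.4. A call has 1 to 12 rows; each row shifts and turns the commanded pose from where the row before left it, along the tool's axes as they then stand; what a row does not reach is not made up. A row lasts 1/10 s, in which the tool goes at most 50 mm and 8.59 degrees, less where a joint would pass 70% of its speed; a pose out of reach is approached as far as the arm can. A call with a number of a shift or a turn outside -1 to 1 is refused whole. A call with a gripper value outside its range is refused whole. The fingers move at their own pace and stop on an object; the grip force is fixed at half the most. Time passes only in rows, so rows that do not move let the fingers close. It gives the time, the measured TCP pose, the force, the opening and the grip force at its end, in the units of the state.
- arm.read_state(): the state, without advancing time (a new reading comes with each control period).
- arm.get_image(name): name is "scene" or "side" or "wrist"; returns a dict with "pixels" (420x560x3 uint8, blue, green, red), "depth" (420x560 float32, mm along the optical axis (not along the pixel's ray), 0 where there is no reading), "fx", "fy", "cx", "cy" (pixels), "k1" (the pictures are not rectified: a ray, as slopes to the right and down, at radius r is drawn at 1 + k1 r^2 times it, then the intrinsics apply), "extrinsics" (4x4, takes a point from world to camera coordinates). Camera axes: x right, y down, z forward; pixel columns grow to the right and rows downward; lengths in mm; the calibration is good to about 2 mm. A picture is of the moment at which its call begins.
- arm.job_done(): hands the job in; it is judged then, once.
Trained networks look in a picture, given as the dict that the camera call returned (one of the last four; its "shot" number tells which), for a name from the list of things; names that differ only in an ending like _2 or _b are one class to them, and where a whole thing is asked for, a point or a joint stands for the part that bears it (a point fixed in the world has none). Each returns a list of dicts, best first, with "p" (0 to 1); they miss things now and then, are a little off and sometimes report something else, mostly with a low value. They report only what shows in the picture. A call takes as long as a camera call.
- arm.boxes_of(target, picture): "box" ([left, top, right, bottom] in pixels, round what is visible of it).
The state is a dict: "time_s": time; "joints": joint angles; "joint_vel": joint speeds; "joint_efforts": joint torques, N m; "eef_pos": TCP position; "eef_rot": TCP orientation; "contact_force": force on the tool from outside, world axes, zero at the start; "wrist_torque": the same for the moment, N m; "width": finger opening in mm; "grasp_force": force on a finger pad.
Only numpy, scipy, OpenCV 4.12 (cv2) and the standard library are available. Lean on these libraries where they do the work, as an engineer would, in place of code of your own. Each camera call takes 0.05 s, during which the arm holds its last target. There are 200 camera calls.

## Working session

There is one attempt and no reset: what is moved stays moved. The work goes in short steps, Python scripts to look and compute and a tool call to move; the robot and the scene stay as the last step left them, time stands still between calls to the robot, and variables do not carry over. Pictures are saved under pics/ and viewed, at most 10 in all, crops included, and the job is handed in when it is done.

Besides the shell and the picture viewer there is one more tool, called by a JSON object that holds its "name" and its "arguments". send_rows: Moves the arm, as the interface text tells. Its arguments: {"type":"object","properties":{"steps":{"type":"array"}},"required":["steps"]}

```bash
mkdir -p pics; ls
cat > h.py <<'E'
import numpy as np, cv2
from bench import arm
def save(p,n): cv2.imwrite('pics/'+n+'.png',p['pixels'])
def world(p,uv,d=None):
    uv=np.atleast_2d(uv).astype(float)
    x=(uv[:,0]-p['cx'])/p['fx']; y=(uv[:,1]-p['cy'])/p['fy']
    X,Y=x.copy(),y.copy()
    for _ in range(10):
        s=1+p['k1']*(X*X+Y*Y); X,Y=x/s,y/s
    if d is None: d=p['depth'][uv[:,1].astype(int),uv[:,0].astype(int)]
    c=np.c_[X*d,Y*d,d*np.ones(len(X))]
    E=np.array(p['extrinsics']); return (c-E[:3,3])@E[:3,:3]
def cloud(p):
    v,u=np.mgrid[0:420,0:560]; return world(p,np.c_[u.ravel(),v.ravel()]).reshape(420,560,3)
E
python3 - <<'E'
from h import *
print(arm.read_state(), arm.hold_point_z)
for n in ['scene','side']:
    p=arm.get_image(n); save(p,n)
    c=-np.array(p['extrinsics'])[:3,:3].T@np.array(p['extrinsics'])[:3,3]; print(n,c)
    np.savez(n,**{k:np.array(v) for k,v in p.items()})
    for t in ['shaft','rest','apron','nest']:
        for b in arm.boxes_of(t,p)[:2]: print(t,b)
a=[cv2.imread(f'pics/{n}.png') for n in ['scene','side']]
E
```

```text
pics
{'time_s': 0.0, 'joints': array([-7.37987652e+01,  1.36795369e+01, -8.17948809e-01,  7.55838540e+01,
        6.88501523e-04,  8.99996376e+01]), 'joint_vel': array([ 0.13193535,  0.02409776,  0.03644591, -0.00764953,  0.01363271,
        0.02714254]), 'joint_efforts': array([ 1.66631236e-05, -5.38781655e+01,  3.46432006e+01,  1.86205952e-02,
       -6.43813621e-06,  1.76668152e-05]), 'eef_pos': array([ 146.3668646 , -503.74431538,  230.68378757]), 'eef_rot': array([-1.79918660e+02, -6.89015349e-04,  1.62015963e+01]), 'contact_force': array([ 0.48562847,  0.2584736 , -0.85759879]), 'wrist_torque': array([-0.04129992,  0.00169659, -0.0163585 ]), 'grasp_force': 0.0, 'width': 85.5776632661176} 18.700000000000003
scene [1073.20793312  429.58226996 1179.40499926]
shaft {'box': [302.9, 206.0, 342.1, 242.3], 'p': 0.58}
rest {'box': [281.9, 186.9, 361.1, 266.8], 'p': 0.61}
apron {'box': [282.8, 189.0, 363.3, 261.0], 'p': 0.78}
apron {'box': [303.2, 205.7, 342.0, 244.3], 'p': 0.72}
nest {'box': [281.3, 189.7, 364.6, 263.9], 'p': 0.73}
side [1081.11314526   47.84660551 1161.06414256]
shaft {'box': [302.6, 170.2, 330.6, 222.0], 'p': 0.9}
rest {'box': [264.0, 157.2, 354.0, 232.7], 'p': 0.82}
apron {'box': [265.4, 158.0, 353.3, 234.9], 'p': 0.88}
nest {'box': [267.4, 159.4, 352.7, 233.1], 'p': 0.7}
```

```bash
echo
python3 - <<'E'
from h import *
s=np.load('scene.npz');t=np.load('side.npz')
a=cv2.resize(s['pixels'][170:290,250:400],None,fx=5,fy=5,interpolation=cv2.INTER_CUBIC)
b=cv2.resize(t['pixels'][140:260,235:385],None,fx=5,fy=5,interpolation=cv2.INTER_CUBIC)
cv2.imwrite('pics/b.png',b); cv2.imwrite('pics/a.png',a)
for p in (s,t):
    c=cloud(p); z=c[...,2]
    x,y=c[...,0],c[...,1]
    for lo,hi in [(20,45),(52,80)]:
        m=(z>lo)&(z<hi)&(x>250)&(x<800)&(abs(y)<400)
        k=np.zeros_like(m); k[140:280,230:390]=1; m&=k
        P=c[m]; 
        if len(P)>5: r=cv2.minAreaRect(P[:,:2].astype(np.float32)); print(lo,len(P),P.mean(0),np.median(P[:,2]),r)
E
```

```text
20 2194 [476.2914413   99.2815824   30.12618578] 30.555178772950953 ((516.9013061523438, 64.10205078125), (251.1558380126953, 401.6087951660156), 42.60886764526367)
52 585 [473.91379584  86.79846552  61.52043516] 62.50182501434479 ((464.7739562988281, 58.684322357177734), (128.77093505859375, 132.58131408691406), 70.43917846679688)
20 2763 [473.92441462 102.84667098  29.53909027] 29.69982644120571 ((506.9646911621094, 129.71331787109375), (270.104248046875, 299.0549011230469), 0.9515509009361267)
52 774 [476.14470523  89.21253085  61.04409347] 62.07549808113433 ((466.778564453125, 60.717567443847656), (127.17526245117188, 133.81216430664062), 72.12902069091797)
```

View pics/scene.png

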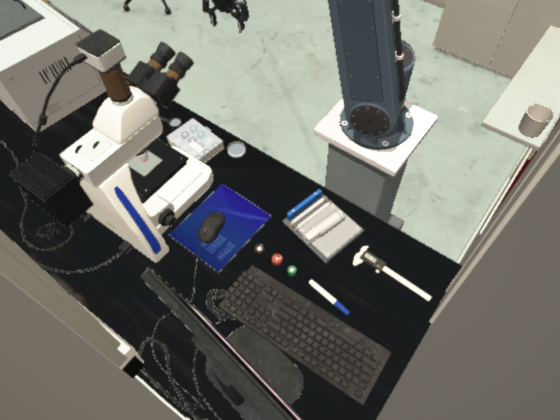

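View pics/b.png

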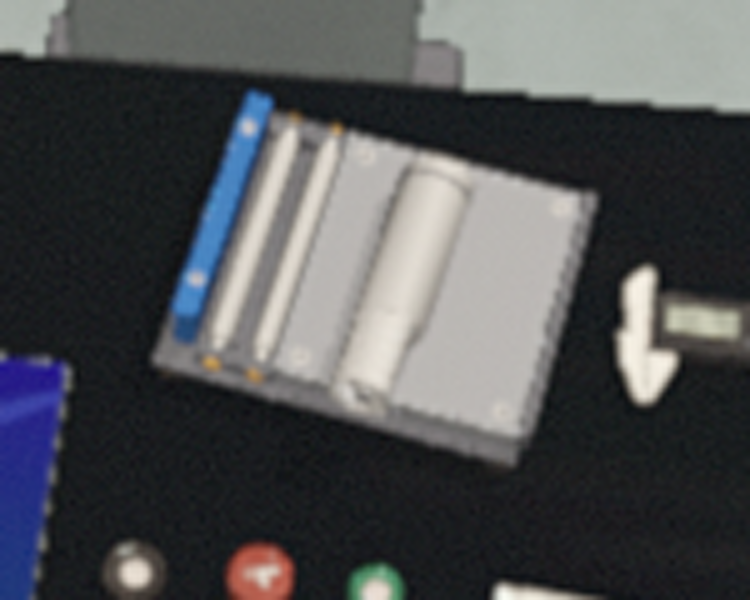

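The scene shot shows the rest at about (325,225), the calipers to its right, and the mounts and pen below it. The enlarged side view shows the blue bar and rollers on the left (world -y). The shaft is mid-apron, with its D-end toward the camera (+x) near (360,390) and its flat facing right (+y).

Run:
```python
from h import *
for n in ('scene','side'):
    p=np.load(n+'.npz'); c=cloud(p)[150:270,255:370].reshape(-1,3); z=c[:,2]
    col=p['pixels'][150:270,255:370].reshape(-1,3).astype(int)
    sh=c[(z>60)&(z<75)&(c[:,0]>380)&(c[:,0]<580)]
    print(n,'shaft',len(sh),sh.mean(0),np.percentile(sh[:,2],[5,50,95]),cv2.minAreaRect(sh[:,:2].astype(np.float32)))
    gray=(abs(col[:,0]-col[:,2])<25)&(col[:,1]>140)
    ap=c[gray&(z>25)&(z<40)&(abs(c[:,0]-470)<110)&(c[:,1]>0)&(c[:,1]<200)]
    print('apron',len(ap),np.median(ap[:,2]),cv2.minAreaRect(ap[:,:2].astype(np.float32)))
    bl=c[(col[:,0]-col[:,2]>60)&(z>40)&(z<65)]
    r=bl[abs(bl[:,1]-np.median(bl[:,1]))<40]
    print('bar',len(r),np.median(r[:,2]),cv2.minAreaRect(r[:,:2].astype(np.float32)))
```

```text
scene shaft 374 [479.27682298 102.53678613  64.91030882] [60.74451115 64.62832811 69.90348208] ((479.40216064453125, 101.39570617675781), (30.72705841064453, 131.03924560546875), 74.54279327392578)
apron 1551 30.9702603718888 ((468.0452880859375, 99.64602661132812), (163.61732482910156, 154.0813446044922), 77.78190612792969)
bar 200 52.347454845438726 ((445.1639709472656, 10.29833984375), (14.164161682128906, 132.7548828125), 77.91981506347656)
side shaft 483 [480.80664785 104.25172432  64.27081834] [60.56192009 64.15524976 68.32214715] ((481.41387939453125, 104.26913452148438), (30.64535140991211, 134.22584533691406), 76.31625366210938)
apron 2132 29.94731728189356 ((468.59637451171875, 100.28450012207031), (160.38723754882812, 154.10821533203125), 77.03548431396484)
bar 233 51.947422280208336 ((446.18572998046875, 12.528361320495605), (12.454455375671387, 131.67776489257812), 77.88438415527344)
```

Run:
```python
from h import *
p=np.load('scene.npz');c=cloud(p).reshape(-1,3)
c=c[p['depth'].ravel()>0]
for x in range(50,750,100):
    print(x,[int(max(c[(abs(c[:,0]-x)<50)&(abs(c[:,1]-y)<50)][:,2],default=-1)) for y in range(-600,400,100)])
s=arm.read_state(); print(s['eef_pos'])
# move plan in tool frame (yaw 16.2, x=(c,s), y=(s,-c))
a=np.radians(16.2); d=np.array([455,60])-s['eef_pos'][:2]
print(d@[np.cos(a),np.sin(a)]/50, d@[np.sin(a),-np.cos(a)]/50)
```

```text
50 [-1, -1, -1, -1, 5, 29, 283, 282, 6, 329]
150 [334, 362, 350, -1, 6, 23, 561, 512, 3, 331]
250 [-1, -1, -1, -1, -1, 544, 557, -1, -1, -1]
350 [13, 39, 42, 29, 8, 7, 57, 34, 22, 7]
450 [14, 43, 429, 428, 8, 8, 57, 72, 43, 22]
550 [-1, 47, 418, 420, 10, 11, 55, 71, 40, 8]
650 [-1, -1, 559, 558, 42, 31, 23, 26, 20, 21]
[ 146.45909355 -504.10092101  231.26782439]
9.073380482242808 -9.112447675624558
```

{"name": "send_rows", "arguments": {"steps": [[[0.2, -0.35, 0, 0, 0, 0, 0], [0.415, -0.71, 0, 0, 0, 0, 0], [0.415, -0.71, 0, 0, 0, 0, 0], [0.415, -0.71, 0, 0, 0, 0, 0], [0.415, -0.71, 0, 0, 0, 0, 0], [0.415, -0.71, 0, 0, 0, 0, 0], [0.415, -0.71, 0, 0, 0, 0, 0], [0.3, -0.5, 0, 0, 0, 0, 0]]]}}

```text
time_s: 1.3
eef_pos: [218.5, -215.0, 231.4]
eef_rot: [180.0, -0.0, 16.2]
contact_force: [-0.1, -0.3, 0.1]
width: 0.2
grasp_force: 0.0
```

{"name": "send_rows", "arguments": {"steps": [[[0.774, -0.514, 0, 0, 0, 0, 0], [0.774, -0.514, 0, 0, 0, 0, 0], [0.774, -0.514, 0, 0, 0, 0, 0], [0.774, -0.514, 0, 0, 0, 0, 0], [0.774, -0.514, 0, 0, 0, 0, 0], [0.774, -0.514, 0, 0, 0, 0, 0], [0.774, -0.514, 0, 0, 0, 0, 0], [0.774, -0.514, 0, 0, 0, 0, 0]]]}}

```text
time_s: 2.1
eef_pos: [459.7, 68.8, 231.5]
eef_rot: [180.0, -0.0, 16.2]
contact_force: [0.3, -0.5, -0.2]
width: 0.1
grasp_force: 0.0
```

{"name": "send_rows", "arguments": {"steps": [[[0, 0, 0, 0, 0, 0.95, 0], [0, 0, 0, 0, 0, 0.95, 0], [0, 0, 0, 0, 0, 0.95, 0], [0, 0, 0, 0, 0, 0.95, 0], [0, 0, 0, 0, 0, 0.95, 0], [0, 0, 0, 0, 0, 0.95, 0], [0, 0, 0, 0, 0, 0, 0]]]}}

```text
time_s: 2.8
eef_pos: [458.2, -24.8, 231.4]
eef_rot: [-175.9, 0.6, -5.8]
contact_force: [-1.2, 0.3, -0.2]
width: 0.1
grasp_force: 0.0
```

Run:
```python
from h import *
s=arm.read_state(); print(s['time_s'],s['eef_pos'],s['eef_rot'],s['joints'],s['contact_force'],s['width'])
p=arm.get_image('wrist'); save(p,'w1'); np.savez('w1',**{k:np.array(v) for k,v in p.items()})
E=np.array(p['extrinsics']); print(-E[:3,:3].T@E[:3,3], E[:3,:3],p['fx'])
```

```text
2.8 [458.15854493 -24.76638944 231.36611402] [-175.8612446     0.64477294   -5.80132626] [ -5.85984191   7.61406274  -8.55436604  74.48057779   4.13809475
 179.94133511] [-1.18070311  0.32059148 -0.19385785] 0.14091102908759875
[539.19917217 -43.70878753 371.65271521] [[-0.10164799 -0.99217035 -0.07256504]
 [-0.94198642  0.07253803  0.32771912]
 [-0.31988947  0.10166727 -0.94198434]] 365.42738056489463
```

View pics/w1.png

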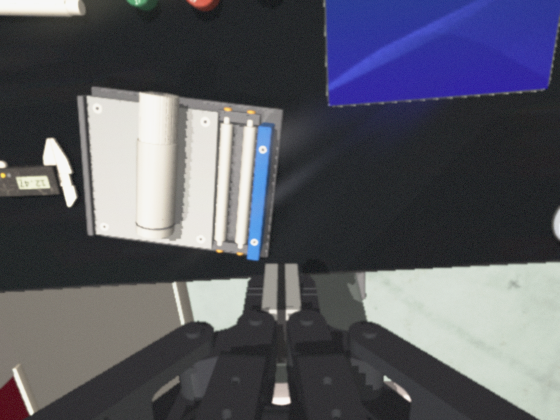

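The wrist view shows the shaft at about (157,165), the rollers at x≈225 and 245, and the bar at x≈262. Joint 6 hit its limit, so I'll use the half-turned grasp instead.

{"name": "send_rows", "arguments": {"steps": [[[0, 0, 0, 0, 0, -1, 0], [0, 0, 0, 0, 0, -1, 0], [0, 0, 0, 0, 0, -1, 0], [0, 0, 0, 0, 0, -1, 0], [0, 0, 0, 0, 0, -1, 0], [0, 0, 0, 0, 0, -1, 0], [0, 0, 0, 0, 0, -1, 0], [0, 0, 0, 0, 0, -1, 0], [0, 0, 0, 0, 0, -1, 0], [0, 0, 0, 0, 0, -1, 0], [0, 0, 0, 0, 0, -1, 0], [0, 0, 0, 0, 0, -1, 0]]]}}

```text
time_s: 4.05
eef_pos: [458.4, -22.0, 231.4]
eef_rot: [-177.4, -3.3, 54.7]
contact_force: [0.2, 0.1, 0.2]
width: 0.2
grasp_force: 0.0
```

Run:
```python
from h import *
from scipy.optimize import least_squares
p=np.load('w1.npz'); c=cloud(p); col=p['pixels'].astype(int); z=c[...,2]
roi=np.zeros(z.shape,bool); roi[85:262,75:285]=1
sh=c[roi&(z>54)&(z<75)&(np.mgrid[0:420,0:560][1]<195)]
print(len(sh),np.percentile(sh[:,2],[50,90,97]),cv2.minAreaRect(sh[:,:2].astype(np.float32)))
bl=c[roi&(col[...,0]-col[...,2]>60)&(z>45)&(z<62)]
print('bar',len(bl),np.median(bl[:,2]),cv2.minAreaRect(bl[:,:2].astype(np.float32)))
ap=c[roi&(z>24)&(z<38)&(col.min(2)>120)]
print('apron',len(ap),np.median(ap[:,2]))
# pixel picks: roller ends, bar ends
za=np.median(ap[:,2])
px=np.array([[229,120],[220,246],[250,121],[242,249],[99,105],[89,232],[206,121],[200,240]])
E=p['extrinsics']; 
for q in px:
    # intersect with z=za
    a=world(p,[q],100.)[0]; o=-E[:3,:3].T@E[:3,3]; d=a-o; print(q,(o+d*(za-o[2])/d[2]).round(1))
```

```text
4956 [63.35734165 65.52995215 66.10527082] ((478.6371154785156, 101.44781494140625), (33.16804885864258, 131.093505859375), 76.92902374267578)
bar 1674 51.741964481335174 ((443.096435546875, 11.11276912689209), (11.867390632629395, 130.17820739746094), 77.80984497070312)
apron 15202 29.73475563203813
[229 120] [513.   32.3  29.7]
[220 246] [386.8  61.   29.7]
[250 121] [510.2  13.   29.7]
[242 249] [381.8  38.3  29.7]
[ 99 105] [537.7 152.2  29.7]
[ 89 232] [412.6 198.1  29.7]
[206 121] [514.1  54.   29.7]
[200 240] [395.1  81.   29.7]
```

```bash
cat >> h.py <<'E'
from scipy.spatial.transform import Rotation as R
T=np.radians(-12.3); e_=np.array([np.cos(T),np.sin(T)]); u_=np.array([-np.sin(T),np.cos(T)])
def st():
    s=arm.read_state(); p=s['eef_pos']; print('t',round(s['time_s'],2),'e,u,z',(p[:2]@e_).round(2),(p[:2]@u_).round(2),p[2].round(2),'rpy',s['eef_rot'].round(2),'F e,u,z',(s['contact_force'][:2]@e_).round(1),(s['contact_force'][:2]@u_).round(1),s['contact_force'][2].round(1)); return s
E
python3 - <<'E'
from h import *
s=st(); r0=R.from_euler('xyz',s['eef_rot'],degrees=True)
r1=R.from_euler('xyz',[180,0,s['eef_rot'][2]],degrees=True)
print('tilt fix units',np.degrees((r0.inv()*r1).as_rotvec())/5)
r2=R.from_euler('xyz',[180,0,77.7],degrees=True); print('z turn',np.degrees((r1.inv()*r2).as_rotvec())/5)
t=np.r_[436*e_+211*u_,100]-s['eef_pos']; print(t, r2.inv().apply(t)/50)
E
```

```text
t 4.05 e,u,z 452.54 76.19 231.43 rpy [-177.39   -3.28   54.65] F e,u,z 0.2 0.1 0.2
tilt fix units [-0.52093904 -0.65685277  0.0149371 ]
z turn [ 0.00000000e+00  5.64488608e-16 -4.60939929e+00]
[  12.55530674  135.24374076 -131.42675423] [ 2.6962792  -0.33087839  2.62853508]
```

{"name": "send_rows", "arguments": {"steps": [[[0, 0, 0, -0.52, -0.655, 0.015, 0], [0, 0, 0, 0, 0, -0.92, 0], [0, 0, 0, 0, 0, -0.92, 0], [0, 0, 0, 0, 0, -0.92, 0], [0, 0, 0, 0, 0, -0.92, 0], [0, 0, 0, 0, 0, -0.93, 0], [0.7, -0.08, 0.4, 0, 0, 0, 0], [0.7, -0.08, 0.4, 0, 0, 0, 0], [0.7, -0.08, 0.6, 0, 0, 0, 0], [0.6, -0.09, 0.6, 0, 0, 0, 0], [0, 0, 0.6, 0, 0, 0, 0], [0, 0, 0, 0, 0, 0, 0]]]}}

```text
time_s: 5.25
eef_pos: [469.0, 113.6, 98.3]
eef_rot: [-179.7, 0.2, 77.6]
contact_force: [-0.8, -1.6, 1.4]
width: -0.1
grasp_force: 0.0
```

Run:
```python
from h import *
st()
p=arm.get_image('wrist'); save(p,'w2'); np.savez('w2',**{k:np.array(v) for k,v in p.items()}); c=cloud(p)
z=c[...,2]; U=c[...,:2]@u_; Ee=c[...,:2]@e_
col=p['pixels'].astype(int)
m=(z>45)&(z<72)&(U>160)&(U<240)&(Ee>370)&(Ee<530)
P=np.c_[Ee[m],U[m],z[m]]
for e in range(385,500,12):
    q=P[(abs(P[:,0]-e)<6)]
    if len(q)>20:
        t=q[q[:,2]>q[:,2].max()-6]; print(e,len(q),q[:,1].min().round(1),q[:,1].max().round(1),np.percentile(q[:,2],98).round(1),t[:,1].mean().round(1))
b=(col[...,0]-col[...,2]>60)&(z>45)&(z<60); print('bar',b.sum(),np.median(z[b]),np.percentile(U[b],[2,50,98]),np.percentile(Ee[b],[1,99]))
g=(z>25)&(z<35)&(U>145)&(U<180)&(Ee>390)&(Ee<470); print('apron',g.sum(),np.median(z[g]))
```

```text
t 5.25 e,u,z 433.99 210.86 98.32 rpy [-1.7966e+02  1.5000e-01  7.7590e+01] F e,u,z -0.4 -1.8 1.4
385 1101 187.8 221.8 66.2 205.3
397 1394 187.1 221.9 66.1 205.0
409 1376 186.8 221.1 66.2 204.7
421 1163 192.4 220.6 66.2 206.3
433 965 202.8 220.3 66.1 208.8
445 1152 191.9 220.4 66.2 205.5
457 1366 186.2 219.6 66.2 203.2
469 1255 184.8 219.2 65.9 203.0
481 1114 186.0 213.2 65.3 202.2
493 1118 186.1 212.7 65.3 201.9
bar 238 51.64604024629803 [ 99.73863132 106.39076894 111.39491431] [428.11689692 436.61546541]
apron 1597 29.646594443467787
```

View pics/w2.png

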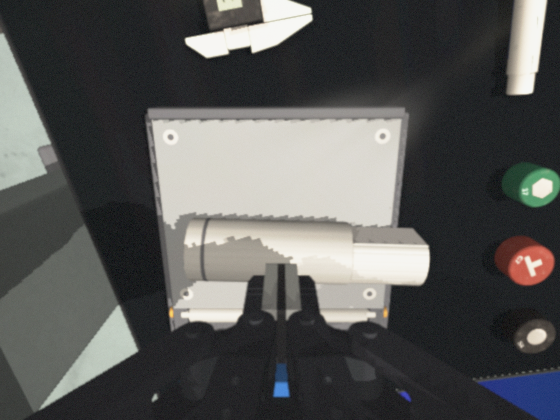

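The wrist view shows the barrel from x≈185 to 353 at rows 220-285. The D-end runs on to x≈430 with its flat facing the camera side (+u). The near roller is at row 316.

{"name": "send_rows", "arguments": {"steps": [[[0.02, 0.02, 0.3, 0, 0, 0, 0], [0, 0, 0.16, 0, 0, 0, 0], [0, 0, 0.08, 0, 0, 0, 0], [0, 0, 0, 0, 0, 0, 0], [0, 0, 0, 0, 0, 0, 0]]]}}

```text
time_s: 5.8
eef_pos: [473.2, 113.1, 75.1]
eef_rot: [180.0, -0.0, 77.4]
contact_force: [0.5, -0.7, -0.2]
width: -0.1
grasp_force: 0.0
```

Run:
```python
from h import *
st()
p=np.load('w2.npz'); E=p['extrinsics']; o=-E[:3,:3].T@E[:3,3]
for q in [(230,311),(230,322),(350,310),(350,321),(280,120),(280,110),(150,120),(407,120)]:
    d=world(p,[q],100.)[0]-o; w=o+d*(29.7-o[2])/d[2]; print(q,w[:2]@e_,w[:2]@u_)
```

```text
t 5.8 e,u,z 438.23 211.33 75.12 rpy [ 1.7998e+02 -3.0000e-02  7.7360e+01] F e,u,z 0.6 -0.6 -0.2
(230, 311) 398.53614575844364 149.22640431090494
(230, 322) 398.1448618719792 140.57519802239818
(350, 310) 478.6921026525955 150.182070227875
(350, 321) 479.17886128354013 141.57183950580918
(280, 120) 432.35139396820904 273.9569401800333
(280, 110) 432.36668523923043 279.3611649329517
(150, 120) 359.5630814698019 273.94652954582784
(407, 120) 503.19334158962727 273.74254699388905
```

{"name": "send_rows", "arguments": {"steps": [[[0, 0, 0.1, 0, 0, 0, 0], [0, 0, 0.06, 0, 0, 0, 0], [0, 0, 0.016, 0, 0, 0, 0], [0, 0, 0, 0, 0, 0, 0], [0, 0, 0, 0, 0, 0, 0]]]}}

```text
time_s: 6.3
eef_pos: [473.3, 113.7, 66.4]
eef_rot: [180.0, -0.1, 77.4]
contact_force: [-2.5, 2.1, 11.1]
width: -0.2
grasp_force: 5.5
```

{"name": "send_rows", "arguments": {"steps": [[[0, 0, 0.012, 0, 0, 0, 0], [0, 0, 0, 0, 0, 0, 0], [0, 0, 0, 0, 0, 0, 0]]]}}

```text
time_s: 6.6
eef_pos: [473.4, 113.9, 66.3]
eef_rot: [179.9, -0.1, 77.4]
contact_force: [-4.1, 1.0, 15.1]
width: 0.1
grasp_force: 8.2
```

{"name": "send_rows", "arguments": {"steps": [[[-0.02, 0, -0.006, 0, 0, 0, 0], [-0.03, 0, 0, 0, 0, 0, 0], [-0.05, 0, 0, 0, 0, 0, 0], [-0.05, 0, 0, 0, 0, 0, 0], [-0.05, 0, 0, 0, 0, 0, 0], [-0.05, 0, 0, 0, 0, 0, 0]]]}}

```text
time_s: 7.2
eef_pos: [470.3, 101.5, 66.5]
eef_rot: [180.0, -0.1, 77.4]
contact_force: [-4.7, 2.3, 18.4]
width: -0.1
grasp_force: 9.0
```

```bash
cat >> h.py <<'E'
def shaft(n=None,lo=100):
    p=arm.get_image('wrist'); 
    if n: save(p,n)
    c=cloud(p); z=c[...,2]; U=c[...,:2]@u_; Ee=c[...,:2]@e_
    m=(z>47)&(z<72)&(U>lo)&(U<240)&(Ee>370)&(Ee<530)
    P=np.c_[Ee[m],U[m],z[m]]
    for a,b in [(385,400),(400,415),(455,467),(475,485),(485,495),(495,505)]:
        q=P[(P[:,0]>a)&(P[:,0]<b)]
        if len(q)>20:
            w=q[abs(q[:,2]-60)<12]
            # circle fit
            A=np.c_[2*w[:,1:],np.ones(len(w))]; s=np.linalg.lstsq(A,(w[:,1:]**2).sum(1),rcond=None)[0]
            print(a,len(q),'umin/max',q[:,1].min().round(1),q[:,1].max().round(1),'ztop',np.percentile(q[:,2],98).round(1),'circ u,z,r',s[0].round(1),s[1].round(1),np.sqrt(s[2]+s[0]**2+s[1]**2).round(1))
    return p,P
E
python3 - <<'E'
from h import *
st(); shaft()
E
```

```text
t 7.2 e,u,z 437.9 199.39 66.55 rpy [ 1.7997e+02 -1.0000e-01  7.7400e+01] F e,u,z -5.1 1.3 18.4
385 2441 umin/max 181.9 216.0 ztop 66.3 circ u,z,r 197.6 48.4 17.2
400 2404 umin/max 182.1 215.2 ztop 66.2 circ u,z,r 197.1 48.4 17.1
455 1909 umin/max 180.8 213.8 ztop 66.0 circ u,z,r 195.6 48.4 17.1
475 1324 umin/max 181.0 208.3 ztop 65.3 circ u,z,r 193.7 52.7 12.1
485 1302 umin/max 181.3 208.0 ztop 65.2 circ u,z,r 193.4 52.7 12.0
495 1303 umin/max 179.3 207.8 ztop 65.2 circ u,z,r 193.2 52.7 12.1
```

{"name": "send_rows", "arguments": {"steps": [[[-0.04, 0, -0.008, 0, 0, 0, 0], [-0.05, 0, 0, 0, 0, 0, 0], [-0.05, 0, 0, 0, 0, 0, 0], [-0.05, 0, 0, 0, 0, 0, 0], [-0.05, 0, 0, 0, 0, 0, 0]]]}}

```text
time_s: 7.75
eef_pos: [467.3, 89.7, 66.6]
eef_rot: [-180.0, -0.1, 77.4]
contact_force: [-4.4, 2.3, 14.7]
width: 0.1
grasp_force: 7.3
```

{"name": "send_rows", "arguments": {"steps": [[[-0.05, 0, 0, 0, 0, 0, 0], [-0.05, 0, 0, 0, 0, 0, 0], [-0.03, 0, 0, 0, 0, 0, 0], [0, 0, 0, 0, 0, 0, 0]]]}}

```text
time_s: 8.15
eef_pos: [465.8, 83.2, 66.6]
eef_rot: [-180.0, -0.1, 77.4]
contact_force: [-5.1, -0.1, 16.1]
width: 0.3
grasp_force: 7.5
```

Run:
```python
from h import *
st(); shaft()
```

```text
t 8.15 e,u,z 437.34 180.52 66.57 rpy [-1.7998e+02 -6.0000e-02  7.7390e+01] F e,u,z -4.9 -1.2 16.1
385 2515 umin/max 172.4 206.1 ztop 66.2 circ u,z,r 188.0 48.3 17.3
400 2492 umin/max 171.4 205.5 ztop 66.2 circ u,z,r 187.6 48.3 17.3
455 1972 umin/max 170.1 204.1 ztop 66.1 circ u,z,r 186.0 48.3 17.3
475 1524 umin/max 170.1 202.4 ztop 64.7 circ u,z,r 182.4 46.3 16.4
485 1578 umin/max 109.0 202.4 ztop 64.7 circ u,z,r 156.8 9.6 59.0
495 1526 umin/max 110.2 201.8 ztop 64.6 circ u,z,r 174.8 36.1 27.7
```

{"name": "send_rows", "arguments": {"steps": [[[0, 0, -0.04, 0, 0, 0, 0], [0, 0, -0.04, 0, 0, 0, 0], [0.17, 0, 0, 0, 0, 0, 0], [0.16, 0, 0, 0, 0, 0, 0], [0, 0, 0, 0, 0, 0, 0], [0, 0, 0.05, 0, 0, 0, 0], [0, 0, 0.018, 0, 0, 0, 0], [0, 0, 0.006, 0, 0, 0, 0], [0, 0, 0, 0, 0, 0, 0]]]}}

```text
time_s: 9.1
eef_pos: [469.8, 99.3, 66.4]
eef_rot: [-180.0, -0.0, 77.4]
contact_force: [-1.0, 0.5, 7.4]
width: -0.1
grasp_force: 3.6
```

{"name": "send_rows", "arguments": {"steps": [[[-0.03, 0, 0, 0, 0, 0, 0], [-0.05, 0, 0, 0, 0, 0, 0], [-0.06, 0, 0, 0, 0, 0, 0], [-0.06, 0, 0, 0, 0, 0, 0], [-0.06, 0, 0, 0, 0, 0, 0], [-0.06, 0, 0, 0, 0, 0, 0]]]}}

```text
time_s: 9.7
eef_pos: [465.9, 83.5, 66.6]
eef_rot: [-180.0, -0.1, 77.4]
contact_force: [-4.2, 1.8, 11.9]
width: -0.1
grasp_force: 6.1
```

{"name": "send_rows", "arguments": {"steps": [[[-0.06, 0, 0, 0, 0, 0, 0], [-0.06, 0, 0, 0, 0, 0, 0], [-0.06, 0, 0, 0, 0, 0, 0], [-0.06, 0, 0, 0, 0, 0, 0], [-0.06, 0, 0, 0, 0, 0, 0], [-0.04, 0, 0, 0, 0, 0, 0], [0, 0, 0, 0, 0, 0, 0]]]}}

```text
time_s: 10.4
eef_pos: [461.8, 66.8, 66.6]
eef_rot: [-179.9, -0.0, 77.4]
contact_force: [-5.4, 1.1, 14.4]
width: 0.1
grasp_force: 6.7
```

Run:
```python
from h import *
st(); shaft('w3')
```

```text
t 10.4 e,u,z 436.98 163.64 66.59 rpy [-1.7994e+02 -3.0000e-02  7.7370e+01] F e,u,z -5.5 -0.1 14.4
385 2503 umin/max 154.7 189.5 ztop 66.2 circ u,z,r 171.1 48.3 17.3
400 2484 umin/max 153.4 188.7 ztop 66.1 circ u,z,r 170.7 48.3 17.2
455 1956 umin/max 152.0 187.1 ztop 66.1 circ u,z,r 169.0 48.2 17.3
475 1539 umin/max 153.2 185.7 ztop 62.1 circ u,z,r 170.4 46.0 15.8
485 1524 umin/max 152.9 185.5 ztop 62.0 circ u,z,r 170.2 46.2 15.7
495 1540 umin/max 152.6 185.2 ztop 62.0 circ u,z,r 169.9 46.0 15.8
```

{"name": "send_rows", "arguments": {"steps": [[[0, 0, -0.04, 0, 0, 0, 0], [0, 0, -0.04, 0, 0, 0, 0], [0.17, 0, 0, 0, 0, 0, 0], [0.16, 0, 0, 0, 0, 0, 0], [0, 0, 0, 0, 0, 0, 0], [0, 0, 0.05, 0, 0, 0, 0], [0, 0, 0.018, 0, 0, 0, 0], [0, 0, 0.01, 0, 0, 0, 0], [0, 0, 0, 0, 0, 0, 0]]]}}

```text
time_s: 11.35
eef_pos: [466.1, 83.1, 66.4]
eef_rot: [-180.0, -0.0, 77.4]
contact_force: [-0.9, 1.7, 5.9]
width: 0.0
grasp_force: 3.0
```

{"name": "send_rows", "arguments": {"steps": [[[-0.03, 0, 0, 0, 0, 0, 0], [-0.05, 0, 0, 0, 0, 0, 0], [-0.06, 0, 0, 0, 0, 0, 0], [-0.06, 0, 0, 0, 0, 0, 0], [-0.06, 0, 0, 0, 0, 0, 0], [-0.06, 0, 0, 0, 0, 0, 0]]]}}

```text
time_s: 11.95
eef_pos: [462.2, 67.4, 66.6]
eef_rot: [-180.0, -0.0, 77.4]
contact_force: [-4.0, 1.4, 11.2]
width: 0.0
grasp_force: 5.6
```

{"name": "send_rows", "arguments": {"steps": [[[-0.06, 0, 0, 0, 0, 0, 0], [-0.06, 0, 0, 0, 0, 0, 0], [-0.06, 0, 0, 0, 0, 0, 0], [-0.06, 0, 0, 0, 0, 0, 0], [-0.06, 0, 0, 0, 0, 0, 0], [-0.04, 0, 0, 0, 0, 0, 0], [0, 0, 0, 0, 0, 0, 0]]]}}

```text
time_s: 12.65
eef_pos: [458.1, 50.7, 66.6]
eef_rot: [-179.9, -0.0, 77.4]
contact_force: [-5.5, 0.5, 12.1]
width: 0.5
grasp_force: 6.1
```

Run:
```python
from h import *
st(); shaft('w4')
```

```text
t 12.65 e,u,z 436.81 147.09 66.62 rpy [-1.7993e+02 -3.0000e-02  7.7370e+01] F e,u,z -5.4 -0.7 12.1
385 2492 umin/max 111.5 172.6 ztop 66.2 circ u,z,r 154.4 48.4 17.2
400 2550 umin/max 110.1 172.0 ztop 66.1 circ u,z,r 146.6 35.7 30.5
455 2014 umin/max 110.1 170.3 ztop 66.1 circ u,z,r 146.4 37.8 28.1
475 1364 umin/max 145.8 168.9 ztop 65.2 circ u,z,r 152.5 49.1 15.4
485 1453 umin/max 108.0 168.7 ztop 65.2 circ u,z,r 141.0 33.6 33.3
495 1360 umin/max 110.8 168.6 ztop 65.2 circ u,z,r 151.9 49.0 15.5
```

View pics/w4.png

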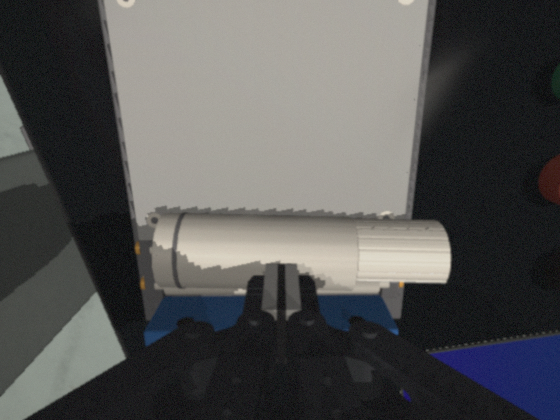

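The D-end is at (403,250) with its flat now out of sight. The bar is at rows 295-335, and the shaft is just before the first roller. Next is a lighter stroke up to the roller's crest.

{"name": "send_rows", "arguments": {"steps": [[[0, 0, -0.04, 0, 0, 0, 0], [0, 0, -0.04, 0, 0, 0, 0], [0.17, 0, 0, 0, 0, 0, 0], [0.16, 0, 0, 0, 0, 0, 0], [0, 0, 0, 0, 0, 0, 0], [0, 0, 0.05, 0, 0, 0, 0], [0, 0, 0.018, 0, 0, 0, 0], [0, 0, 0.006, 0, 0, 0, 0], [0, 0, 0, 0, 0, 0, 0]]]}}

```text
time_s: 13.6
eef_pos: [462.3, 66.9, 66.5]
eef_rot: [-180.0, -0.0, 77.4]
contact_force: [-1.2, 1.5, 2.1]
width: -0.2
grasp_force: 1.5
```

{"name": "send_rows", "arguments": {"steps": [[[-0.03, 0, 0, 0, 0, 0, 0], [-0.05, 0, 0, 0, 0, 0, 0], [-0.05, 0, 0, 0, 0, 0, 0], [-0.05, 0, 0, 0, 0, 0, 0], [-0.05, 0, 0, 0, 0, 0, 0], [-0.04, 0, 0, 0, 0, 0, 0], [-0.02, 0, 0, 0, 0, 0, 0]]]}}

```text
time_s: 14.3
eef_pos: [458.9, 52.6, 66.5]
eef_rot: [-179.9, -0.0, 77.4]
contact_force: [-3.3, 1.3, 7.7]
width: 0.1
grasp_force: 3.8
```

Run:
```python
from h import *
st(); shaft(lo=116)
```

```text
t 14.3 e,u,z 437.18 149.14 66.55 rpy [-1.7995e+02 -2.0000e-02  7.7370e+01] F e,u,z -3.5 0.5 7.7
385 2402 umin/max 132.7 165.3 ztop 66.0 circ u,z,r 146.8 48.3 17.1
400 2379 umin/max 131.8 164.4 ztop 66.0 circ u,z,r 146.4 48.2 17.1
455 1883 umin/max 131.5 162.9 ztop 65.9 circ u,z,r 145.0 48.3 17.1
475 1484 umin/max 132.1 161.9 ztop 65.1 circ u,z,r 144.7 48.4 16.1
485 1468 umin/max 132.1 161.5 ztop 65.2 circ u,z,r 144.3 48.3 16.2
495 1485 umin/max 132.0 161.2 ztop 65.2 circ u,z,r 144.2 48.4 16.1
```

{"name": "send_rows", "arguments": {"steps": [[[-0.02, 0, -0.004, 0, 0, 0, 0], [-0.02, 0, 0, 0, 0, 0, 0], [-0.02, 0, 0, 0, 0, 0, 0], [-0.02, 0, 0, 0, 0, 0, 0]]]}}

```text
time_s: 14.75
eef_pos: [458.1, 48.7, 66.6]
eef_rot: [-180.0, 0.0, 77.4]
contact_force: [-3.5, 1.1, 5.8]
width: 0.2
grasp_force: 2.8
```

Run:
```python
from h import *
st(); shaft(lo=116)
```

```text
t 14.75 e,u,z 437.23 145.13 66.62 rpy [-179.95    0.     77.38] F e,u,z -3.7 0.4 5.8
385 2441 umin/max 129.7 162.7 ztop 66.1 circ u,z,r 144.5 48.3 17.2
400 2418 umin/max 128.5 162.5 ztop 66.0 circ u,z,r 144.0 48.1 17.3
455 1916 umin/max 127.4 161.0 ztop 65.9 circ u,z,r 142.6 48.1 17.2
475 1490 umin/max 128.8 159.8 ztop 65.1 circ u,z,r 142.2 48.1 16.3
485 1504 umin/max 128.5 159.1 ztop 65.0 circ u,z,r 142.0 48.1 16.3
495 1491 umin/max 128.6 158.8 ztop 65.0 circ u,z,r 141.8 48.2 16.2
```

{"name": "send_rows", "arguments": {"steps": [[[-0.02, 0, 0, 0, 0, 0, 0], [-0.02, 0, 0, 0, 0, 0, 0], [-0.02, 0, 0, 0, 0, 0, 0]]]}}

```text
time_s: 15.1
eef_pos: [457.5, 45.7, 66.5]
eef_rot: [-180.0, 0.0, 77.4]
contact_force: [-1.9, -0.6, 2.3]
width: 0.2
grasp_force: 1.4
```

Run:
```python
from h import *
st(); shaft(lo=116)
```

```text
t 15.1 e,u,z 437.31 142.09 66.53 rpy [-1.7996e+02  1.0000e-02  7.7370e+01] F e,u,z -1.7 -1.0 2.3
385 2436 umin/max 127.1 160.8 ztop 66.0 circ u,z,r 142.6 48.2 17.2
400 2433 umin/max 126.4 160.5 ztop 65.9 circ u,z,r 142.2 48.1 17.2
455 1920 umin/max 125.6 158.8 ztop 65.8 circ u,z,r 140.8 48.0 17.2
475 1502 umin/max 126.2 157.5 ztop 64.8 circ u,z,r 140.4 47.9 16.4
485 1509 umin/max 126.4 157.2 ztop 65.0 circ u,z,r 140.1 48.0 16.3
495 1504 umin/max 126.0 157.1 ztop 64.9 circ u,z,r 139.9 48.0 16.2
```

{"name": "send_rows", "arguments": {"steps": [[[-0.02, 0, 0.002, 0, 0, 0, 0], [-0.02, 0, 0.003, 0, 0, 0, 0], [-0.02, 0, 0.004, 0, 0, 0, 0], [-0.02, 0, 0.004, 0, 0, 0, 0]]]}}

```text
time_s: 15.55
eef_pos: [457.0, 42.0, 65.8]
eef_rot: [-180.0, -0.0, 77.4]
contact_force: [-1.2, -0.2, -0.2]
width: 0.1
grasp_force: 0.0
```

Run:
```python
from h import *
st(); shaft(lo=116)
```

```text
t 15.55 e,u,z 437.59 138.39 65.82 rpy [-1.7998e+02 -2.0000e-02  7.7380e+01] F e,u,z -1.1 -0.4 -0.2
385 2244 umin/max 118.0 151.3 ztop 63.5 circ u,z,r 133.1 46.0 17.0
400 2232 umin/max 118.0 151.0 ztop 63.5 circ u,z,r 132.9 46.0 17.0
455 1800 umin/max 118.0 150.3 ztop 63.9 circ u,z,r 132.4 46.3 17.0
475 1428 umin/max 119.7 149.5 ztop 63.1 circ u,z,r 132.4 46.5 16.2
485 1438 umin/max 119.9 149.3 ztop 63.3 circ u,z,r 132.3 46.5 16.2
495 1451 umin/max 117.0 149.3 ztop 63.3 circ u,z,r 132.2 46.5 16.3
```

{"name": "send_rows", "arguments": {"steps": [[[0, 0, -0.04, 0, 0, 0, 0], [-0.13, 0, 0, 0, 0, 0, 0], [-0.13, 0, 0, 0, 0, 0, 0], [0, 0, 0.04, 0, 0, 0, 0], [0, 0, 0.03, 0, 0, 0, 0], [0, 0, 0, 0, 0, 0, 0], [0, 0, 0, 0, 0, 0, 0]]]}}

```text
time_s: 16.3
eef_pos: [454.0, 29.4, 64.4]
eef_rot: [-180.0, -0.0, 77.4]
contact_force: [0.5, 0.5, 0.6]
width: 0.1
grasp_force: 0.0
```

Run:
```python
from h import *
st(); shaft(lo=116)
```

```text
t 16.3 e,u,z 437.31 125.45 64.35 rpy [-1.7996e+02 -1.0000e-02  7.7390e+01] F e,u,z 0.4 0.6 0.6
385 2400 umin/max 116.4 151.3 ztop 63.5 circ u,z,r 133.3 45.8 17.1
400 2379 umin/max 119.2 151.1 ztop 63.5 circ u,z,r 133.2 45.7 17.1
455 1893 umin/max 119.8 151.1 ztop 63.5 circ u,z,r 133.4 45.8 17.0
475 1534 umin/max 118.7 150.4 ztop 62.6 circ u,z,r 133.4 45.7 16.4
485 1530 umin/max 118.6 150.3 ztop 62.7 circ u,z,r 133.4 45.8 16.3
495 1537 umin/max 120.2 150.4 ztop 62.6 circ u,z,r 133.5 45.9 16.2
```

{"name": "send_rows", "arguments": {"steps": [[[0, 0, 0.01, 0, 0, 0, 0], [0, 0, 0.01, 0, 0, 0, 0], [0, 0, 0, 0, 0, 0, 0]]]}}

```text
time_s: 16.65
eef_pos: [454.2, 29.5, 63.9]
eef_rot: [180.0, -0.0, 77.4]
contact_force: [-1.2, -0.2, 7.1]
width: -0.2
grasp_force: 3.6
```

{"name": "send_rows", "arguments": {"steps": [[[0.03, 0, 0, 0, 0, 0, 0], [0.04, 0, 0, 0, 0, 0, 0], [0.05, 0, 0, 0, 0, 0, 0], [0.05, 0, 0, 0, 0, 0, 0]]]}}

```text
time_s: 17.05
eef_pos: [455.9, 37.4, 64.0]
eef_rot: [180.0, 0.0, 77.4]
contact_force: [-2.6, -2.2, 9.4]
width: 0.2
grasp_force: 4.3
```

{"name": "send_rows", "arguments": {"steps": [[[0.05, 0, 0, 0, 0, 0, 0], [0.05, 0, 0, 0, 0, 0, 0], [0.05, 0, 0, 0, 0, 0, 0], [0.02, 0, 0, 0, 0, 0, 0], [0, 0, 0, 0, 0, 0, 0]]]}}

```text
time_s: 17.55
eef_pos: [457.7, 46.0, 63.8]
eef_rot: [-180.0, 0.0, 77.4]
contact_force: [-2.1, -0.1, 7.3]
width: 0.0
grasp_force: 3.5
```

Run:
```python
from h import *
st(); shaft(lo=116,n='w5')
```

```text
t 17.55 e,u,z 437.41 142.45 63.81 rpy [-1.7999e+02  1.0000e-02  7.7400e+01] F e,u,z -2.0 -0.6 7.3
385 2263 umin/max 118.5 151.4 ztop 63.4 circ u,z,r 133.3 45.8 17.0
400 2231 umin/max 116.9 151.2 ztop 63.4 circ u,z,r 133.3 45.7 17.0
455 1784 umin/max 117.0 151.5 ztop 63.4 circ u,z,r 133.6 45.7 17.1
475 1216 umin/max 129.4 151.0 ztop 62.5 circ u,z,r 134.6 46.7 15.0
485 1236 umin/max 128.8 150.8 ztop 62.6 circ u,z,r 134.8 47.1 14.7
495 1214 umin/max 128.8 150.9 ztop 62.6 circ u,z,r 135.0 47.3 14.5
```

View pics/w5.png

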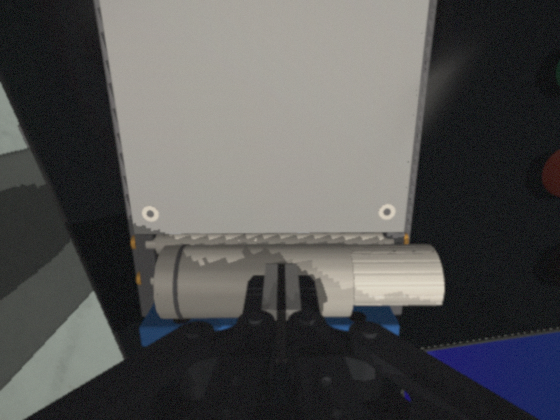

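The shaft is seated at rows 245-318, touching neither the bar nor the apron. The far edge of the flat is coming into view at the D-end, at about (400,305). I'll reset the fingers and stroke again.

{"name": "send_rows", "arguments": {"steps": [[[0, 0, -0.03, 0, 0, 0, 0], [0, 0, -0.03, 0, 0, 0, 0], [-0.17, 0, 0, 0, 0, 0, 0], [-0.17, 0, 0, 0, 0, 0, 0], [0, 0, 0, 0, 0, 0, 0], [0, 0, 0.03, 0, 0, 0, 0], [0, 0, 0.02, 0, 0, 0, 0], [0, 0, 0.01, 0, 0, 0, 0], [0, 0, 0, 0, 0, 0, 0]]]}}

```text
time_s: 18.5
eef_pos: [454.2, 29.3, 63.9]
eef_rot: [180.0, 0.0, 77.4]
contact_force: [-1.4, -1.5, 7.7]
width: -0.0
grasp_force: 4.2
```

{"name": "send_rows", "arguments": {"steps": [[[0.03, 0, 0, 0, 0, 0, 0], [0.04, 0, 0, 0, 0, 0, 0], [0.05, 0, 0, 0, 0, 0, 0], [0.05, 0, 0, 0, 0, 0, 0]]]}}

```text
time_s: 18.9
eef_pos: [456.0, 37.5, 63.9]
eef_rot: [180.0, 0.0, 77.4]
contact_force: [-3.7, -2.9, 9.8]
width: 0.0
grasp_force: 4.8
```

{"name": "send_rows", "arguments": {"steps": [[[0.05, 0, 0, 0, 0, 0, 0], [0.05, 0, 0, 0, 0, 0, 0], [0.04, 0, 0, 0, 0, 0, 0], [0.02, 0, 0, 0, 0, 0, 0], [0, 0, 0, 0, 0, 0, 0]]]}}

```text
time_s: 19.4
eef_pos: [457.7, 45.6, 63.8]
eef_rot: [-180.0, 0.0, 77.4]
contact_force: [-2.9, -0.7, 8.4]
width: -0.0
grasp_force: 4.0
```

```bash
cat >> h.py <<'E'
def flat(P,emin=475,emax=507,u0=133.5,z0=45.2):
    q=P[(P[:,0]>emin)&(P[:,0]<emax)&(P[:,2]>47)]; rng=np.random.default_rng(0)
    best=None
    x=q[:,1]-u0; y=q[:,2]-z0
    for a in np.arange(20,180,.25):
        d=x*np.cos(np.radians(a))+y*np.sin(np.radians(a))
        for off in np.arange(10.5,12.6,.25):
            n=(abs(d-off)<.35).sum()
            if best is None or n>best[0]: best=(n,a,off)
    n,a,off=best; d=x*np.cos(np.radians(a))+y*np.sin(np.radians(a)); i=abs(d-off)<.8
    A=q[i]; A0=A-A.mean(0); v=np.linalg.svd(A0,full_matrices=False)[2]; nrm=v[2]*np.sign(v[2][2])
    print('flat n',i.sum(),len(q),'ang ransac',a,off,'ang svd',np.degrees(np.arctan2(nrm[2],nrm[1])),'nrm',nrm.round(3),'mean',A.mean(0).round(1),'urange',np.percentile(A[:,1],[2,98]).round(1))
E
python3 - <<'E'
from h import *
st(); p,P=shaft(lo=113,n='w6'); flat(P)
for cam in ('scene','side'):
    p=arm.get_image(cam); c=cloud(p); Q=np.c_[(c[...,:2]@e_).ravel(),(c[...,:2]@u_).ravel(),c[...,2].ravel()]
    Q=Q[(Q[:,1]>113)&(Q[:,1]<155)&(Q[:,2]>47)&(Q[:,2]<70)]; flat(Q)
E
```

```text
t 19.4 e,u,z 437.5 142.05 63.84 rpy [-180.     0.    77.4] F e,u,z -2.7 -1.3 8.4
385 2289 umin/max 116.6 151.8 ztop 63.4 circ u,z,r 133.3 45.8 17.1
400 2280 umin/max 118.7 151.6 ztop 63.4 circ u,z,r 133.4 45.9 17.0
455 1816 umin/max 117.1 151.5 ztop 63.2 circ u,z,r 133.5 45.7 17.1
475 1406 umin/max 119.5 150.7 ztop 58.5 circ u,z,r 135.1 41.9 16.8
485 1399 umin/max 119.3 150.8 ztop 58.3 circ u,z,r 135.1 41.8 16.8
495 1432 umin/max 119.0 150.7 ztop 58.3 circ u,z,r 135.1 41.9 16.8
flat n 2718 4511 ang ransac 96.75 11.25 ang svd 96.68577820655457 nrm [ 0.001 -0.116  0.993] mean [491.2 132.8  56.5] urange [120.1 144.7]
flat n 28 117 ang ransac 90.25 11.25 ang svd 90.48073779867886 nrm [-0.002 -0.008  1.   ] mean [491.3 135.1  56.4] urange [118.5 149.4]
flat n 52 169 ang ransac 92.0 11.0 ang svd 92.16340250705406 nrm [ 0.005 -0.038  0.999] mean [493.1 134.6  56.3] urange [120.8 148.8]
```

{"name": "send_rows", "arguments": {"steps": [[[0, 0, -0.03, 0, 0, 0, 0], [0, 0, -0.03, 0, 0, 0, 0], [-0.16, 0, 0, 0, 0, 0, 0], [0, 0, 0, 0, 0, 0, 0], [0, 0, 0.03, 0, 0, 0, 0], [0, 0, 0.02, 0, 0, 0, 0], [0, 0, 0.01, 0, 0, 0, 0], [0, 0, 0, 0, 0, 0, 0], [0.02, 0, 0, 0, 0, 0, 0], [0.022, 0, 0, 0, 0, 0, 0], [0, 0, 0, 0, 0, 0, 0]]]}}

```text
time_s: 20.65
eef_pos: [456.4, 39.6, 63.9]
eef_rot: [180.0, 0.0, 77.4]
contact_force: [-3.3, -1.5, 10.9]
width: 0.0
grasp_force: 4.8
```

Run:
```python
from h import *
st(); p,P=shaft(lo=113); flat(P)
c=cloud(p).reshape(-1,3); Q=np.c_[c[:,:2]@e_,c[:,:2]@u_,c[:,2]]
g=Q[(Q[:,1]>165)&(Q[:,1]<240)&(Q[:,0]>380)&(Q[:,0]<480)&(abs(Q[:,2]-29.5)<3)]
A=np.c_[g[:,:2],np.ones(len(g))]; k=np.linalg.lstsq(A,g[:,2],rcond=None)[0]; print('apron slopes deg',np.degrees(k[:2]),len(g),g[:,2].mean())
```

```text
t 20.65 e,u,z 437.52 135.89 63.93 rpy [1.7999e+02 2.0000e-02 7.7380e+01] F e,u,z -2.9 -2.1 10.9
385 2339 umin/max 117.7 151.4 ztop 63.4 circ u,z,r 133.3 45.7 17.2
400 2324 umin/max 118.6 151.3 ztop 63.4 circ u,z,r 133.3 45.8 17.1
455 1855 umin/max 118.1 151.6 ztop 63.4 circ u,z,r 133.5 45.7 17.0
475 1444 umin/max 118.9 150.9 ztop 57.6 circ u,z,r 134.3 39.8 18.5
485 1440 umin/max 118.7 150.7 ztop 57.6 circ u,z,r 134.3 39.8 18.5
495 1455 umin/max 118.8 151.0 ztop 57.6 circ u,z,r 134.5 40.0 18.3
flat n 2897 4617 ang ransac 90.5 11.25 ang svd 90.47237507894614 nrm [ 0.    -0.008  1.   ] mean [491.  133.9  56.5] urange [121.6 145.8]
apron slopes deg [0.01957572 0.03501631] 35504 29.843710069254808
```

The flat is level to within 0.5°, so I'll lift straight off and check again.

{"name": "send_rows", "arguments": {"steps": [[[0, 0, -0.01, 0, 0, 0, 0], [0, 0, -0.01, 0, 0, 0, 0], [0, 0, -0.1, 0, 0, 0, 0], [0, 0, -0.5, 0, 0, 0, 0], [0, 0, -0.5, 0, 0, 0, 0], [0, 0, 0, 0, 0, 0, 0], [0, 0, 0, 0, 0, 0, 0], [0, 0, 0, 0, 0, 0, 0]]]}}

```text
time_s: 21.5
eef_pos: [455.8, 39.7, 118.8]
eef_rot: [-179.9, 0.0, 77.4]
contact_force: [-1.1, 0.4, -0.8]
width: 0.0
grasp_force: 0.0
```

Run:
```python
from h import *
s=st(); p,P=shaft(lo=113); flat(P); print(P[P[:,2]>50][:,0].min(),np.percentile(P[:,0],99.5))
if abs(s['contact_force']).max()<3 and s['eef_pos'][2]>95:
    q=P[(P[:,0]>478)&(P[:,0]<505)&(abs(P[:,1]-133.5)<9)]
    k=np.linalg.lstsq(np.c_[q[:,:2],np.ones(len(q))],q[:,2],rcond=None)[0]; t=np.degrees(k[:2]); print(t)
    if abs(t).max()<2: print(arm.job_done())
```

```text
t 21.5 e,u,z 436.93 135.86 118.75 rpy [-1.7991e+02  1.0000e-02  7.7390e+01] F e,u,z -1.1 0.2 -0.8
385 1370 umin/max 118.3 151.5 ztop 63.7 circ u,z,r 133.2 45.8 17.2
400 1368 umin/max 118.2 151.1 ztop 63.5 circ u,z,r 133.1 45.7 17.2
455 1084 umin/max 118.9 151.2 ztop 63.5 circ u,z,r 133.3 45.7 17.2
475 862 umin/max 118.4 150.4 ztop 57.9 circ u,z,r 133.9 39.3 19.1
485 862 umin/max 117.0 150.4 ztop 57.8 circ u,z,r 133.9 38.8 19.5
495 848 umin/max 117.7 150.4 ztop 57.9 circ u,z,r 134.1 39.8 18.6
flat n 1693 2750 ang ransac 90.5 11.5 ang svd 90.46611790184853 nrm [-0.001 -0.008  1.   ] mean [490.9 133.6  56.7] urange [121.2 145.7]
378.9044555903208 508.75132082296614
[0.04496103 0.62809428]
the job is handed in; nothing more can be done
None
```

The shaft is seated in the nest with its flat up and level to about 0.5° by the wrist camera, the fingers are clear of it, and the job is handed in at 21.5 s (no verdict came back).

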